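# Level the goniometer stage

## Robot

A 6-joint arm with a two-finger parallel gripper is mounted at the origin on the work surface. World frame = base frame: x ahead of the robot, y to its left, z up, the work surface at z = 0. Lengths are in m, angles in rad, forces in N, time in s.
With the tool pointing down it reaches from about 0.3 to 0.95 m from the base axis. Payload 3.1 kg.
Tool frame: the origin (TCP) lies midway between the tips of the shut fingers; the grasp point (between the pads) lies 19 mm behind it; z points along the fingers, y is the line along which they close (so a half turn about z gives the same grasp; the last joint's range is limited). The gripper opens to 85 mm and grips with 20 to 120 N. Pads are 22 mm wide; open, the fingers measure 114 mm over their backs; the gripper's body (76 mm by 85 mm) begins 54 mm behind the grasp point. The pads swing forward as they close: fully open they stand 13 mm farther back than shut.
Start: joints at [-1.172, 0.308, 1.634, -0, 1.2, -0.07], TCP at [0.282, -0.558, 0.231] pointing down, gripper open.
Joint ranges: [-3.06, 3.06], [-0.79, 1.96], [0.05, 2.63], [-1.19, 4.34], [0.05, 2.64], [-2.94, 2.94]. Speed limits (rad/s): [2.79, 2.79, 3.14, 3.14, 3.14, 3.14].

## Interface

Orientations are given as a unit quaternion [x, y, z, w].
In Python, from cell import arm gives the robot as it stands.
- The arm moves only by the tool jog_arm, never from a script. Its argument "rows" is one flat list of numbers, 7 for each row, row after row: the shift along the world's x, y, z as a fraction of full scale, then the turn, a rotation vector about the world's x, y, z as a fraction of full scale, then the gripper command: -1 is fully open, 1 is shut, values between are in proportion. In form: [dx, dy, dz, ax, ay, az, claw, dx, dy, dz, ax, ay, az, claw, ...]. A call has 1 to 20 rows; each row is the pose to reach, as a shift and turn from the pose commanded when the call began; what a row does not reach only later rows make up. Full scale, the value 1, is 0.2 m for a shift and 60 degrees for a turn. A row lasts 1/10 s, in which the tool goes at most 50 mm and 8.59 degrees, less where a joint would pass 70% of its speed; a pose out of reach is approached as far as the arm can. A call with a number of a shift or a turn outside -1 to 1 is refused whole. A call with a gripper value outside its range is refused whole. The fingers move at their own pace and stop on an object; the grip force is fixed at half the most. Time passes only in rows, so rows that repeat a pose let the fingers close. It gives the time, the measured TCP pose, the force, the opening and the grip force at its end, in the units of the state.
- arm.sense(): the state, without advancing time (a new reading comes with each control period).
- arm.camera(name): name is "side" or "top"; returns a dict with "img" (480x640x3 uint8, blue, green, red), "fovy" (degrees; the focal length in pixels is half the picture's height over the tangent of half this angle, whatever the lens; pixels are square), "cx", "cy" (the principal point, pixels), "R" (3x3) and "t" (3): a world point X has camera coordinates R X + t. Camera axes: x right, y down, z forward; pixel columns grow to the right and rows downward; lengths in m; the calibration is good to about 2 mm. A picture is of the moment at which its call begins. There is no depth.
- arm.close_job(): hands the job in; it is judged then, once.
The state is a dict: "t": time; "joint_positions": joint angles; "qd": joint speeds; "joint_efforts": joint torques, N m; "position": TCP position; "orientation": TCP orientation; "ft_force": force on the tool from outside, world axes, zero at the start; "moment": the same for the moment, N m; "grip_width": opening from 0.0 (shut) to 1.0 (fully open); "grip_force": force on a finger pad.
Only numpy, scipy, OpenCV 4.12 (cv2) and the standard library are available. Lean on these libraries where they do the work, as an engineer would, in place of code of your own. Each camera call takes 0.05 s, during which the arm holds its last target. There are 200 camera calls.

## Task

The alignment stage on the diffractometer bench is out of level. Turn its two black wing screws until the bubble in each of its two tube vials rests wholly between the vial's black lines, then let go of the stage.

Things in the scene. Friction and masses are not known exactly. Their poses are not given: they have to be found in the camera images.
- screw_near_grip (a point): Near wing screw, on the platform's near right corner seen from the robot: upright black bar 46 mm long, 14 thick, 36 tall on a steel collar; pinch it across its thickness from above. Point: on its upright axis, 15 mm below the bar's top, 35 above the platform; x along the bar, y across, z up. It turns lightly (0.06 N m), stays put and moves only bubble_near.
- screw_far_grip (a point): Far wing screw, on the platform's far left corner: same shape, size, friction and frame; moves only bubble_far. Each screw starts 0.35 to 1.45 rad from level. Platform: aluminium, 200 mm square, top 52 mm over the bench, yaw within 30 deg; far right corner: plain cap that does not turn; middle: 66 mm tall goniometer head. The loose spare screw beside the stage is not part of the job.
- bubble_near (a joint): Whitish bubble, 18 mm long, in the tube vial (block 90 x 24 mm, 15 tall, green window) along the platform's right edge, between the near screw and the plain cap. Value: metres from the vial's middle, positive towards the near screw. Turning that screw clockwise (from above) raises its corner and adds 0.020 m per rad. Two black lines mark 14.5 mm either side of the middle. Cannot be touched.
- bubble_far (a joint): The same kind of bubble in the like vial along the platform's far edge, between the plain cap and the far screw. Value: metres from the vial's middle, positive towards the far screw. Turning the far screw clockwise (from above) raises its corner and adds 0.020 m per rad. Same black lines.

How it is judged:
At the end, for the whole second after the job is handed in: Both bubbles are at rest between their black lines: each within 6 mm of its vial's middle, with the stage let go (value of joint bubble_near between -0.006 and 0.006 m and velocity of joint bubble_near between -0.005 and 0.005 m/s and value of joint bubble_far between -0.006 and 0.006 m and velocity of joint bubble_far between -0.005 and 0.005 m/s); the robot touches nothing.
It also fails if it takes over 51 s, if anything falls off the work surface, if the arm or the gripper's body presses on something with over 40 N, if the wrist force passes 120 N, or if a joint passes its speed limit or range.

## Working session

There is one attempt and no reset: what is moved stays moved. The work goes in short steps, Python scripts to look and compute and a tool call to move; the robot and the scene stay as the last step left them, time stands still between calls to the robot, and variables do not carry over. Pictures are saved under pics/ and viewed, at most 10 in all, crops included, and the job is handed in when it is done.

Besides the shell and the picture viewer there is one more tool, called after "Call:" in YAML: its name, and indented under it one key for each argument. jog_arm: Moves the arm, as the interface text tells. Shift numbers are shares of 0.2 m and turn numbers shares of 60 degrees, none past 1 either way. Its arguments: {"type":"object","properties":{"rows":{"type":"array","items":{"type":"number"}}},"required":["rows"]}

```bash
mkdir -p pics; cat > h.py <<'E'
import numpy as np,cv2
from cell import arm
def cam(n):
    c=arm.camera(n); c['f']=240/np.tan(np.radians(c['fovy'])/2); return c
def ray(c,u,v,z):
    d=c['R'].T@np.array([(u-c['cx'])/c['f'],(v-c['cy'])/c['f'],1]); o=-c['R'].T@c['t']
    return o+d*(z-o[2])/d[2]
def proj(c,X):
    p=c['R']@np.array(X)+c['t']; return c['f']*p[:2]/p[2]+[c['cx'],c['cy']]
E
python3 - <<'E'
from h import *
for n in('top','side'):
    c=cam(n); cv2.imwrite(f'pics/{n}0.png',c['img']); print(n,c['f'],c['cx'],c['cy'],-c['R'].T@c['t'],c['R'].round(2).tolist())
s=arm.sense();print(s['t'],s['position'],s['orientation'])
E
```

```text
top 513.6353550430347 326.20243020904127 241.19256149624727 [0.4480089  0.01317036 0.78259057] [[0.02, -1.0, -0.01], [-0.99, -0.02, -0.17], [0.17, 0.02, -0.99]]
side 456.56115957631306 319.42852208866174 237.40383940310906 [ 0.27554713 -0.41628561  0.48319405] [[0.84, -0.54, 0.02], [-0.3, -0.5, -0.81], [0.44, 0.68, -0.59]]
0.1 [ 0.2820573  -0.55689526  0.23016152] [ 9.72649761e-01  2.32274256e-01 -1.78704357e-04 -1.03915761e-03]
```

View pics/top0.png

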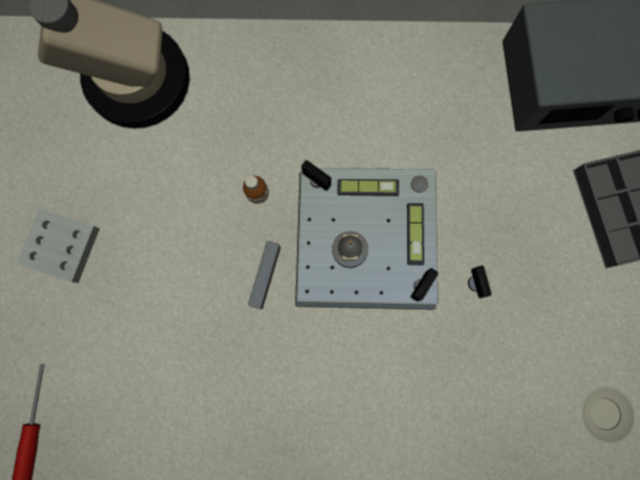

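View pics/side0.png

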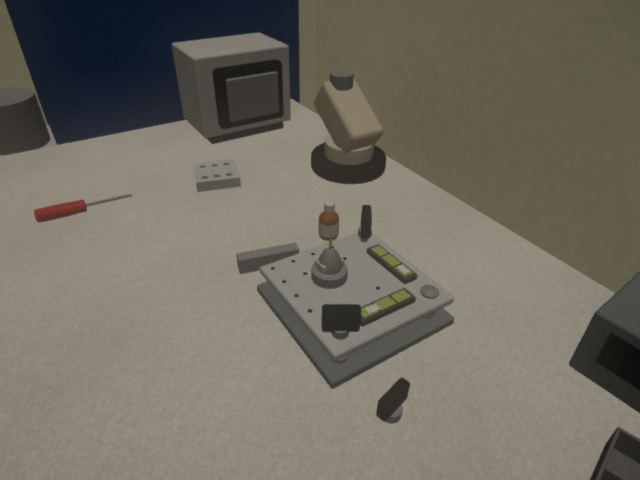

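The top view shows the near screw at (425,284) and the far screw at (316,175). The near bubble is at (416,247), offset toward its screw. The far bubble is at (387,187), offset toward the cap. The spare screw is at (481,281).

```bash
cat >> h.py <<'E'
def bar(c,u,v,r=22):
    g=c['img'].max(2); m=np.zeros_like(g); m[v-r:v+r,u-r:u+r]=(g[v-r:v+r,u-r:u+r]<45)
    n,l,st,ce=cv2.connectedComponentsWithStats(m); k=1+np.argmax(st[1:,4])
    ys,xs=np.where(l==k)
    P=np.array([ray(c,x,y,.084)[:2] for x,y in zip(xs,ys)]); o=P.mean(0)
    s=ray(c,*proj(c,[*o,.102]),.084)[:2]-ray(c,*proj(c,[*o,.066]),.084)[:2]
    C=np.cov(P.T)-np.outer(s,s)/12; w,V=np.linalg.eigh(C)
    return o,np.degrees(np.arctan2(V[1,1],V[0,1]))%180,np.sqrt(12*w),st[k,4]
def vial(c,u,v,r=40):
    im=c['img'][v-r:v+r,u-r:u+r].astype(int); h=cv2.cvtColor(im.astype(np.uint8),cv2.COLOR_BGR2HSV)
    green=((h[...,1]>90)&(h[...,0]>20)&(h[...,0]<50)&(h[...,2]>80)).astype(np.uint8)
    n,l,st,ce=cv2.connectedComponentsWithStats(cv2.morphologyEx(green,cv2.MORPH_CLOSE,np.ones((9,9),np.uint8)))
    k=1+np.argmax(st[1:,4]); reg=(l==k).astype(np.uint8)
    (a,b),sz,an=cv2.minAreaRect(np.argwhere(reg)[:,::-1].astype(np.float32))
    H=cv2.convexHull(np.argwhere(reg)[:,::-1].astype(np.int32)); reg=cv2.fillConvexPoly(np.zeros_like(reg),H,1)
    w=(reg>0)&(h[...,1]<85)&(h[...,2]>150); q=np.argwhere(w).mean(0) if w.any() else [np.nan]*2
    mid=ray(c,a+u-r,b+v-r,.065); bub=ray(c,q[1]+u-r,q[0]+v-r,.065)
    return mid[:2],bub[:2],sz,w.sum()
def report(c,n,f,vn=(416,234),vf=(368,187)):
    for nm,p,q in(('near',n,vn),('far',f,vf)):
        if p:
            o,a,wd,A=bar(c,*p); print(nm,'bar',o.round(4),a.round(1),wd.round(3),A)
        if q:
            m,b,sz,k=vial(c,*q); print(nm,'vial',m.round(4),'bub',(b-m).round(4),np.linalg.norm(b-m).round(4),sz,k)
E
python3 - <<'E'
from h import *
c=cam('top'); report(c,(425,284),(316,175))
print('spare',bar(c,481,281,16))
from scipy.spatial.transform import Rotation as R
s=arm.sense();m=R.from_quat(s['orientation']).as_matrix();print(m[:,1],s['grip_width'])
E
```

```text
near bar [ 0.5096 -0.1094] 147.7 [0.014 0.046] 363
near vial [ 0.5847 -0.1015] bub [-0.0211 -0.0006] 0.0211 (53.0, 11.0) 110
far bar [0.6604 0.041 ] 52.8 [0.016 0.046] 417
far vial [ 0.6522 -0.0336] bub [ 0.0005 -0.0266] 0.0266 (11.0, 54.0) 93
spare (array([ 0.51530334, -0.18622344]), np.float64(13.917875638633518), array([0.01294684, 0.03968338]), np.int32(367))
[ 0.45183585 -0.89209922 -0.00183014] 1.0013174868694086
```

Call:
jog_arm:
  rows: [1,1,0,0,0,-0.985,-0.1,1,1,0,0,0,-0.985,-0.1,1,1,0,0,0,-0.985,-0.1,1,1,0,0,0,-0.985,-0.1,1,1,0,0,0,-0.985,-0.1,1,1,0,0,0,-0.985,-0.1,1,1,0,0,0,-0.985,-0.1,1,1,0,0,0,-0.985,-0.1]

```text
t: 0.95
position: [0.4831, -0.3561, 0.2308]
orientation: [0.961, -0.277, -0.0, -0.0]
ft_force: [0.1, -0.4, -0.2]
grip_width: 0.551
grip_force: 0.0
```

Call:
jog_arm:
  rows: [0.135,1,-0.4,0,0,0,-0.1,0.135,1,-0.4,0,0,0,-0.1,0.135,1,-0.4,0,0,0,-0.1,0.135,1,-0.4,0,0,0,-0.1,0.135,1,-0.4,0,0,0,-0.1,0.135,1,-0.4,0,0,0,-0.1]

```text
t: 1.55
position: [0.5079, -0.156, 0.1498]
orientation: [0.961, -0.276, -0.002, -0.0]
ft_force: [-0.0, -0.7, 0.1]
grip_width: 0.551
grip_force: 0.0
```

Call:
jog_arm:
  rows: [0.01,0.233,0,0,0,0,-0.1,0.01,0.233,0,0,0,0,-0.1,0.01,0.233,0,0,0,0,-0.1]

```text
t: 1.85
position: [0.5121, -0.1123, 0.1521]
orientation: [0.961, -0.277, 0.001, 0.001]
ft_force: [-0.2, -0.3, -0.3]
grip_width: 0.55
grip_force: 0.0
```

```bash
python3 - <<'E'
from h import *
c=cam('side'); p=proj(c,[.51,-.11,.1]).astype(int); print(p, arm.sense()['position'])
cv2.imwrite('pics/s1.png',cv2.resize(c['img'][p[1]-140:p[1]+80,p[0]-150:p[0]+150],None,fx=2,fy=2))
E
```

```text
[343 308] [ 0.51211357 -0.11279812  0.15214155]
```

View pics/s1.png

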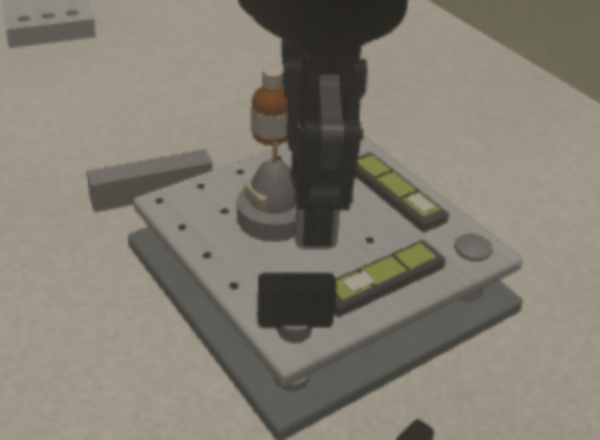

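The side view looks along the closing line. The finger tip is at about crop (318,240) and the bar centre at (297,300), so I'll check that column offset with the calibration.

```bash
python3 - <<'E'
from h import *
c=cam('side')
for X in([.512,-.1128,.152],[.512,-.1128,.072],[.5096,-.1094,.084]): print(proj(c,X))
g=c['img'].max(2); m=(g<60).astype(np.uint8); m[:300]=0;m[332:]=0;m[:,:315]=0;m[:,366:]=0
n,l,st,ce=cv2.connectedComponentsWithStats(m);k=1+np.argmax(st[1:,4]);print(st[k],ce[k])
print((arm.sense()['position'],arm.sense()['t']))
E
```

```text
[348.13202167 276.13341692]
[344.6348345  326.32644442]
[341.84533923 318.34280953]
[322 305  44  27 993] [341.32829809 317.49446123]
(array([ 0.51197789, -0.1129247 ,  0.15199196]), 1.95)
```

Call:
jog_arm:
  rows: [-0.012,0.017,-0.2,0,0,0,-0.1,-0.012,0.017,-0.3,0,0,0,-0.1,-0.012,0.017,-0.4,0,0,0,-0.1,-0.012,0.017,-0.4,0,0,0,-0.1,-0.012,0.017,-0.4,0,0,0,-0.1]

```text
t: 2.45
position: [0.5091, -0.1089, 0.0714]
orientation: [0.96, -0.278, -0.0, 0.0]
ft_force: [0.3, 0.3, -0.1]
grip_width: 0.549
grip_force: 0.0
```

Call:
jog_arm:
  rows: [0,0,0,0,0,0,1,0,0,0,0,0,0,1,0,0,0,0,0,0,1,0,0,0,0,0,0,1,0,0,0,0,0,0,1,0,0,0,0,0,0,1]

```text
t: 3.05
position: [0.5094, -0.1094, 0.0729]
orientation: [0.961, -0.277, 0.001, 0.001]
ft_force: [-2.8, -4.0, 4.4]
grip_width: 0.154
grip_force: 59.1
```

Call:
jog_arm:
  rows: [0,0,0,0,0,0.1,1,0,0,0,0,0,0.2,1,0,0,0,0,0,0.3,1,0,0,0,0,0,0.4,1,0,0,0,0,0,0.5,1,0,0,0,0,0,0.6,1,0,0,0,0,0,0.7,1,0,0,0,0,0,0.8,1,0,0,0,0,0,0.9,1,0,0,0,0,0,1,1,0,0,0,0,0,1,1,0,0,0,0,0,1,1]

```text
t: 4.25
position: [0.5094, -0.1073, 0.0729]
orientation: [0.971, 0.24, 0.0, -0.0]
ft_force: [-2.5, 1.3, 5.1]
grip_width: 0.153
grip_force: 59.3
```

```bash
python3 - <<'E'
from h import *
c=cam('side'); p=proj(c,[.58,-.08,.06]).astype(int)
cv2.imwrite('pics/s2.png',cv2.resize(c['img'][p[1]-110:p[1]+110,p[0]-150:p[0]+150],None,fx=2,fy=2))
E
```

```text
(no output)
```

View pics/s2.png

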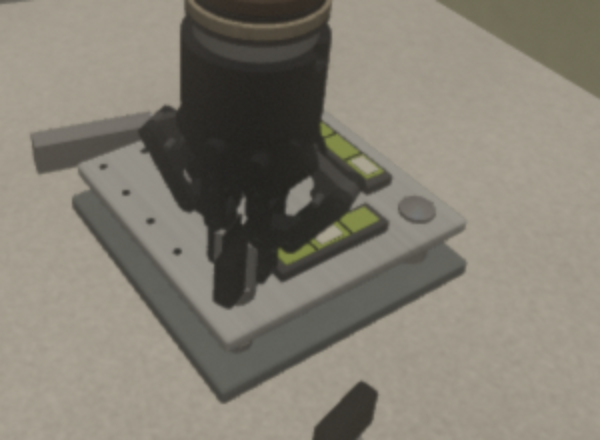

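The near bubble now sits around crop (328,235), between its lines. I'll let go, lift and move to the far screw.

Call:
jog_arm:
  rows: [0,0,0,0,0,0,-0.1,0,0,0,0,0,0,-0.1,0,0,0,0,0,0,-0.1,0,0,0,0,0,0,-0.1,0,0,0.2,0,0,0,-0.1,0,0,0.4,0,0,0,-0.1,0,0,0.5,0,0,0,-0.1,0,0,0.5,0,0,0,-0.1]

```text
t: 5.1
position: [0.512, -0.1085, 0.1752]
orientation: [0.971, 0.24, 0.004, 0.002]
ft_force: [0.8, 1.0, -0.8]
grip_width: 0.551
grip_force: 0.0
```

Call:
jog_arm:
  rows: [0.755,0.742,0,0,0,0.417,-0.1,0.755,0.742,0,0,0,0.417,-0.1,0.755,0.742,0,0,0,0.417,-0.1,0.755,0.742,0,0,0,0.417,-0.1,0.755,0.742,0,0,0,0.417,-0.1,0.755,0.742,0,0,0,0.417,-0.1,0.755,0.742,0,0,0,0.417,-0.1]

```text
t: 5.8
position: [0.6582, 0.0401, 0.1695]
orientation: [0.896, 0.445, -0.002, -0.001]
ft_force: [0.3, 0.1, -0.2]
grip_width: 0.552
grip_force: 0.0
```

```bash
python3 - <<'E'
from h import *
c=cam('top'); 
try: report(c,(425,284),None,vf=None)
except Exception as e: print(e)
cv2.imwrite('pics/t1.png',cv2.resize(c['img'][130:330,230:500],None,fx=2,fy=2))
s=cam('side')
g=s['img'].max(2);p=proj(s,[.6604,.041,.084]);print(p)
u,v=p.astype(int);m=np.zeros_like(g);m[v-20:v+25,u-15:u+15]=g[v-20:v+25,u-15:u+15]<60
n,l,st,ce=cv2.connectedComponentsWithStats(m);k=1+np.argmax(st[1:,4]);print(st[k],ce[k])
print(arm.sense()['position'],arm.sense()['t'])
E
```

```text
near bar [ 0.5087 -0.1075] 29.6 [0.016 0.043] 198
near vial [ 0.584  -0.1015] bub [ 0.0001 -0.0014] 0.0014 (54.0, 11.0) 139
[366.40801055 221.50395183]
[361 206   9  33 273] [365.15018315 222.37362637]
[0.65826176 0.0393833  0.17033403] 5.9
```

View pics/t1.png

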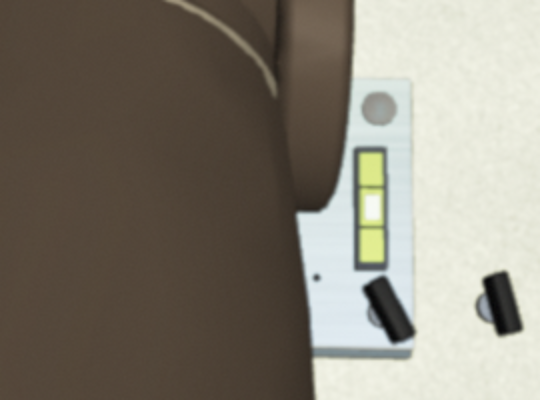

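The near bubble, at crop (372,207), is centred between its lines at (186) and (227). Next I'll descend on the far screw.

Call:
jog_arm:
  rows: [0.01,0.007,-0.2,0,0,0,-0.1,0.01,0.007,-0.4,0,0,0,-0.1,0.01,0.007,-0.5,0,0,0,-0.1,0.01,0.007,-0.5,0,0,0,-0.1,0.01,0.007,-0.5,0,0,0,-0.1,0.01,0.007,-0.5,0,0,0,-0.1]

```text
t: 6.5
position: [0.6635, 0.0415, 0.0737]
orientation: [0.896, 0.444, 0.002, 0.001]
ft_force: [-0.4, -0.2, 0.3]
grip_width: 0.55
grip_force: 0.0
```

Call:
jog_arm:
  rows: [0,0,0,0,0,0,1,0,0,0,0,0,0,1,0,0,0,0,0,0,1,0,0,0,0,0,0,1,0,0,0,0,0,0,1,0,0,0,0,0,0,1]

```text
t: 7.1
position: [0.66, 0.0446, 0.0731]
orientation: [0.896, 0.444, -0.001, -0.002]
ft_force: [-7.8, 5.1, 8.5]
grip_width: 0.155
grip_force: 59.2
```

Call:
jog_arm:
  rows: [0,0,0,0,0,-0.1,1,0,0,0,0,0,-0.2,1,0,0,0,0,0,-0.3,1,0,0,0,0,0,-0.4,1,0,0,0,0,0,-0.5,1,0,0,0,0,0,-0.6,1,0,0,0,0,0,-0.7,1,0,0,0,0,0,-0.8,1,0,0,0,0,0,-0.9,1,0,0,0,0,0,-1,1,0,0,0,0,0,-1,1]

```text
t: 8.2
position: [0.6614, 0.0412, 0.0731]
orientation: [0.998, -0.063, -0.001, 0.001]
ft_force: [-4.3, -2.7, 6.2]
grip_width: 0.153
grip_force: 59.1
```

Call:
jog_arm:
  rows: [0,0,0,0,0,-0.1,1,0,0,0,0,0,-0.2,1,0,0,0,0,0,-0.27,1,0,0,0,0,0,-0.27,1,0,0,0,0,0,-0.27,1]

```text
t: 8.7
position: [0.6611, 0.0402, 0.0732]
orientation: [0.979, -0.203, -0.001, 0.002]
ft_force: [-4.9, -4.9, 6.5]
grip_width: 0.153
grip_force: 59.3
```

Call:
jog_arm:
  rows: [0,0,0,0,0,0,-0.1,0,0,0,0,0,0,-0.1,0,0,0,0,0,0,-0.1,0,0,0,0,0,0,-0.1,0,0,0.2,0,0,0,-0.1,0,0,0.4,0,0,0,-0.1,0,0,0.7,0,0,0,-0.1,0,0,0.7,0,0,0,-0.1]

```text
t: 9.5
position: [0.6666, 0.0425, 0.2192]
orientation: [0.979, -0.203, 0.006, -0.001]
ft_force: [1.6, 0.2, 0.5]
grip_width: 0.552
grip_force: 0.0
```

Call:
jog_arm:
  rows: [-0.8,-1,0,0,0,0,-0.1,-0.8,-1,0,0,0,0,-0.1,-0.8,-1,0,0,0,0,-0.1,-0.8,-1,0,0,0,0,-0.1,-0.8,-1,0,0,0,0,-0.1,-0.8,-1,0,0,0,0,-0.1,-0.8,-1,0,0,0,0,-0.1]

```text
t: 10.2
position: [0.5013, -0.1586, 0.2111]
orientation: [0.979, -0.204, 0.0, -0.0]
ft_force: [0.6, -0.0, 0.0]
grip_width: 0.549
grip_force: 0.0
```

Call:
jog_arm:
  rows: [-0.6,-1,0,0,0,0,-0.1,-0.6,-1,0,0,0,0,-0.1,-0.6,-1,0,0,0,0,-0.1,-0.6,-1,0,0,0,0,-0.1,-0.6,-1,0,0,0,0,-0.1,-0.6,-1,0,0,0,0,-0.1,-0.6,-1,0,0,0,0,-0.1]

```text
t: 10.9
position: [0.3831, -0.3574, 0.2111]
orientation: [0.979, -0.203, 0.0, -0.001]
ft_force: [-0.8, -0.4, -0.3]
grip_width: 0.552
grip_force: 0.0
```

```bash
python3 - <<'E'
from h import *
c=cam('top'); cv2.imwrite('pics/t2.png',cv2.resize(c['img'][130:330,230:500],None,fx=2,fy=2))
report(c,(425,284),(316,175)); print(arm.sense()['t'])
E
```

```text
near bar [ 0.5095 -0.1093] 28.4 [0.015 0.043] 400
near vial [ 0.584  -0.1015] bub [-0.0004 -0.0003] 0.0005 (54.0, 11.0) 94
far bar [0.6596 0.0409] 158.4 [0.015 0.047] 370
far vial [ 0.6522 -0.0336] bub [-0.0007 -0.0006] 0.0009 (53.99999237060547, 10.999998092651367) 83
10.95
```

View pics/t2.png

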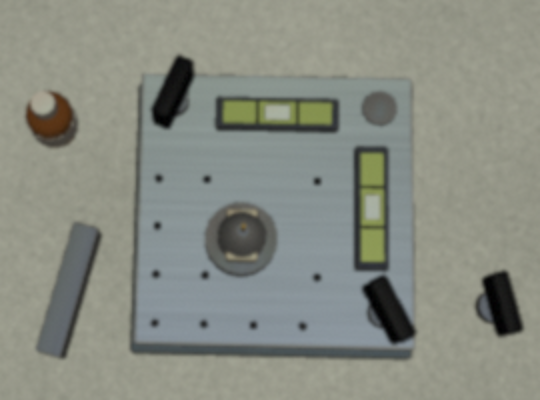

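Both bubbles are centred between their lines, the far one at crop (277,113) and the near one at (372,207). The arm is clear of the stage.

```bash
python3 -c "
from cell import arm
print(arm.close_job())"
```

```text
the job is handed in; nothing more can be done
None
```

Job handed in at about 11 s: by the last top-camera measurement both bubbles were within about 1 mm of their vial middles, with the stage let go and the arm clear; the hand-in call returned no verdict.

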